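Try the pantry bin's lid, free its catch if caught, hold it open

TASK

Please hold the pantry bin's lid open for me. First give the lid a gentle tug by its steel bar handle, with the red release slide still where it stands: the catch inside the grey housing is worn, so the lid may or may not be caught, and you cannot see which. If it is caught, never wrench it, but push the red slide all the way along and try again; if it is free, leave the slide alone; then raise the lid by its handle to about 45 degrees and finish still holding it there, with the things round about left where they stand.

Things in the scene. Friction and masses are not known exactly. Their poses are not given: they have to be found in the camera images.
- bin: white open-topped steel bin, 160 (its x) x 240 (its y) x 85 mm high, fixed to the worktop; origin at the centre of its underside, z up. Its wooden lid is hinged along its -y wall and the grey catch housing sits on its +y wall. Garlic and a lemon lie inside.
- lid (a joint): lid angle, rad: 0 shut, stop at 1.3. Hinge axis along the bin's x through lid_hinge; opening lifts the lid's +y edge. Wooden lid, top 97 mm above the worktop when shut, about 0.5 kg (a third more or less), falls shut if let go. If caught it lifts freely only 0.02 to 0.03 rad (4 to 6 mm at the handle), then stops hard.
- lid_hinge (a point): point on the lid's hinge axis, middle of the bin's -y wall: (0, -0.12, 0.085) m in the bin's frame
- handle: round steel bar handle on the lid, 12 mm thick, 90 mm long along its own x axis (the bin's x), two posts of 10 mm at +-37 mm; origin at the middle of the bar, 190 mm from the hinge axis towards the bin's +y and 47 mm above it (35 mm above the lid's top). Frame turns with the lid; z is the lid's upward normal.
- catch_housing: fixed grey plastic housing of the catch on the bin's +y wall: it covers 120 mm along the bin's x, 120 to 164 mm out along the bin's +y, from 29 to 85 mm above the worktop. An unseen tongue inside is either across the keeper (caught) or sprung back clear (free). Axes as bin, origin 15 mm below that of bin.
- keeper: steel hook under a tab at the middle of the lid's +y edge, which dips into the housing's slot and rises with the lid; origin 252 mm from the hinge axis
- release (a joint): travel of the release slide, m: 0 at rest, 0.023 fully along, positive towards the bin's +x. It moves with about 1.5 N and stays where it is left; a caught tongue adds less than 1 N and tips clear once the slide is past about 0.016; the freed tongue stays clear.
- thumb_piece: red thumb piece of the release slide on top of the housing, 12 (along the slide) x 13 x 16 mm, axes as the bin's; origin 4 mm below its top, which is 105 mm above the worktop (the piece stands 16 mm above the black strip it rides on). With the slide at rest it is at (-0.016, 0.153) m of the bin's frame.
- mug: dark grey mug, 88 x 126 x 106 mm, loose bystander; origin under it
- tomato_tin: food tin, 75 mm across, 58 mm high, loose bystander; origin under it
- spice_jar: glass spice jar with a green cap, 46 mm across, 106 mm high, loose bystander; origin under it
- timer: white wind-up kitchen timer, 67 mm across, 47 mm high, loose bystander; origin under it

How it is judged:
By the outcome, as a careful person would: the job done as asked, in the order asked, and still so for the second after the job is handed in, while the arm keeps its last pose, push and grip.
It also fails if it takes over 54 s, if anything falls off the work surface, if the arm or the gripper's body presses on something with over 40 N, if the wrist force passes 120 N, or if a joint passes its speed limit or range.

ROBOT

A 7-joint arm with a two-finger parallel gripper is mounted at the origin on a cart in front of the work surface, level with it; the furniture and walls round the work are solid. World frame = base frame: x ahead of the robot, y to its left, z up, the work surface at z = 0. Lengths are in m, angles in rad, forces in N, time in s.
With the tool pointing down it reaches from about 0.4 to 0.85 m from the base axis. Payload 6.9 kg.
Tool frame: the origin (TCP) lies at the very end of the fingers, on their centre line; the grasp point (between the pads) lies 19 mm behind it; z points along the fingers, y is the line along which they close (so a half turn about z gives the same grasp; the last joint's range is limited). The gripper opens to 85 mm and grips with 20 to 120 N. Pads are 22 mm wide; open, the fingers measure 114 mm over their backs; the gripper's body (76 mm by 85 mm) begins 54 mm behind the grasp point. The pads swing forward as they close: fully open they stand 13 mm farther back than shut.
Start: joints at [-1.228, 0.507, -0.238, 1.5, 0.126, 1.149, -0.155], TCP at [0.147, 0.608, 0.231] pointing down, gripper open.
Joint ranges: [-3.08, 3.08], [-0.24, 2.05], [-1.43, 1.35], [0, 2.5], [-1.52, 4.66], [0.17, 1.96], [-2.89, 2.89]. Speed limits (rad/s): [2.39, 2.39, 3.14, 3.14, 3.14, 3.14, 3.14].

INTERFACE

Orientations are given as a unit quaternion [w, x, y, z].
In Python, from bench import robot gives the robot as it stands.
- The arm moves only by the shell command python3 -m jog 'ROWS' [FORCE]. ROWS is JSON, a list that holds one entry, the list of rows, each a list of 5 numbers: the finger opening in mm, from 0 to 85.4, then the shift along the tool's x, y, z in mm, then the turn about the tool's z in rad. In form: [[[grip, dx, dy, dz, yaw], ...]]. A call has exactly 8 rows; each row is the pose to reach, as a shift and turn from the pose commanded when the call began, along the tool's axes at that moment; what a row does not reach only later rows make up. A row lasts 1/10 s, in which the tool goes at most 50 mm and 8.59 degrees, less where a joint would pass 70% of its speed; a pose out of reach is approached as far as the arm can. A call with a gripper value outside its range is refused whole. The fingers move at their own pace and stop on an object; FORCE is the grip in N (left out, the last holds). Time passes only in rows, so rows that repeat a pose let the fingers close, or fill a call up. It gives the time, the measured TCP pose, the force, the opening and the grip force at its end, in the units of the state.
- robot.read_state(): the state, without advancing time (a new reading comes with each control period).
- robot.camera(name): name is "scene" or "top" or "wrist"; returns the picture (400x640x3 uint8, red, green, blue); there is no depth.
- robot.get_calibration(name): a dict with "K" (3x3 intrinsics, pixels), "k1" (the pictures are not rectified: a ray, as slopes to the right and down, at radius r is drawn at 1 + k1 r^2 times it, then the intrinsics apply), "origin" and "attitude" of the camera in the world; the wrist camera has in their place "hand_eye" (4x4, takes a point from camera to tool coordinates, whose origin is the TCP and whose axes are the flange's). Camera axes: x right, y up, looking along -z (the intrinsics and any distortion apply to the point x, -y, -z); pixel columns grow to the right and rows downward; lengths in m; the calibration is good to about 2 mm. A picture is of the moment at which its call begins: read the wrist's pose just before it. get_calibration takes no time and is no camera call.
- robot.hand_in(): hands the job in; it is judged then, once.
The state is a dict: "time": time; "joint_pos": joint angles; "qvel": joint speeds; "joint_efforts": joint torques, N m; "position": TCP position; "orientation": TCP orientation; "force": force on the tool from outside, world axes, zero at the start; "torque": the same for the moment, N m; "finger_gap": finger opening in m; "finger_force": force on a finger pad.
Only numpy, scipy, OpenCV 4.12 (cv2) and the standard library are available. Lean on these libraries where they do the work, as an engineer would, in place of code of your own. Each camera call takes 0.05 s, during which the arm holds its last target. There are 200 camera calls.

## Working session

There is one attempt and no reset: what is moved stays moved. The work goes in short steps, Python scripts to look and compute and a shell command to move; the robot and the scene stay as the last step left them, time stands still between calls to the robot, and variables do not carry over. Pictures are saved under pics/ and viewed, at most 10 in all, crops included, and the job is handed in when it is done.

```bash
mkdir -p pics; ls; python3 - <<'E'
from bench import robot
import cv2,numpy as np
np.set_printoptions(precision=4,suppress=True)
for n in ("scene","top","wrist"):
    s=robot.read_state(); im=robot.camera(n); cv2.imwrite(f"pics/{n}0.png",im[:,:,::-1])
    print(n,robot.get_calibration(n))
print(s)
E
```

```text
pics
scene {'K': array([[441.978 ,   0.    , 321.3187],
       [  0.    , 441.978 , 200.2471],
       [  0.    ,   0.    ,   1.    ]]), 'k1': -0.08108398899164419, 'origin': array([-0.4024, -0.8397,  1.0481]), 'attitude': array([ 0.8092,  0.4202, -0.1779, -0.3701])}
top {'K': array([[420.1445,   0.    , 323.5112],
       [  0.    , 420.1445, 198.3577],
       [  0.    ,   0.    ,   1.    ]]), 'k1': -0.07211132310002764, 'origin': array([-0.2598,  0.1736,  1.489 ]), 'attitude': array([-0.6269, -0.1751,  0.2007,  0.7322])}
wrist {'K': array([[298.2885,   0.    , 319.1786],
       [  0.    , 298.2885, 199.6395],
       [  0.    ,   0.    ,   1.    ]]), 'k1': -0.04551706101443338, 'hand_eye': array([[ 0.0004,  0.9476,  0.3195,  0.082 ],
       [ 1.    , -0.0006,  0.0006,  0.0005],
       [ 0.0008,  0.3195, -0.9476, -0.1421],
       [ 0.    ,  0.    ,  0.    ,  1.    ]])}
{'time': 0.1, 'joint_pos': array([-1.2285,  0.5083, -0.2375,  1.501 ,  0.1257,  1.1489, -0.1548]), 'qvel': array([ 0.0001, -0.0007, -0.0003, -0.0006,  0.    , -0.0001, -0.0009]), 'joint_efforts': array([ -0.0046, -62.184 ,  -2.1942, -25.0206,   0.0126,   0.0078,
        -0.    ]), 'position': array([0.1466, 0.6071, 0.2305]), 'orientation': array([-0.0001,  0.1181,  0.993 , -0.0008]), 'force': array([ 0.2316,  0.0336, -0.2565]), 'torque': array([-0.0593, -0.014 , -0.0098]), 'finger_force': 0.0, 'finger_gap': 0.0853005050461653}
```

View pics/top0.png

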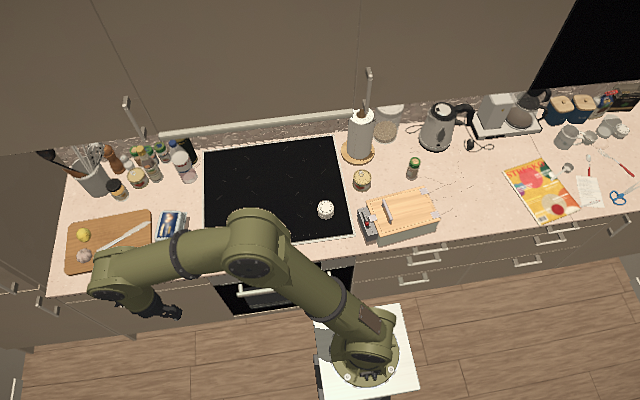

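View pics/scene0.png

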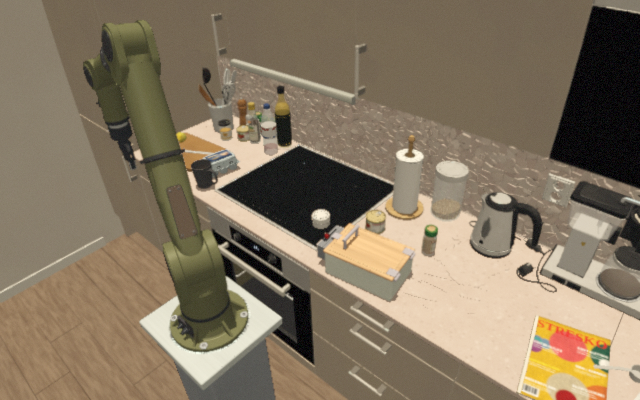

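The top view shows the bin at about (400,213), the housing and handle on its left (365-390, 210-225), the timer at (325,209), the tin at (362,179) and the jar at (413,168). The scene view has the bin at (370,262). I'll crop the bin in both views.

```bash
python3 - <<'E'
import cv2,numpy as np
a=cv2.imread("pics/top0.png")[180:250,345:450]; b=cv2.imread("pics/scene0.png")[215:305,305:425]
a=cv2.resize(a,None,fx=6,fy=6,interpolation=cv2.INTER_CUBIC)
b=cv2.resize(b,None,fx=6,fy=6,interpolation=cv2.INTER_CUBIC)
cv2.imwrite("pics/a.png",a);cv2.imwrite("pics/b.png",b)
E
```

```text
(no output)
```

View pics/a.png

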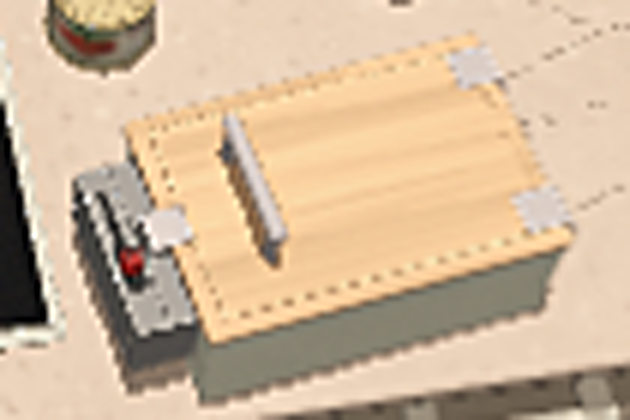

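View pics/b.png

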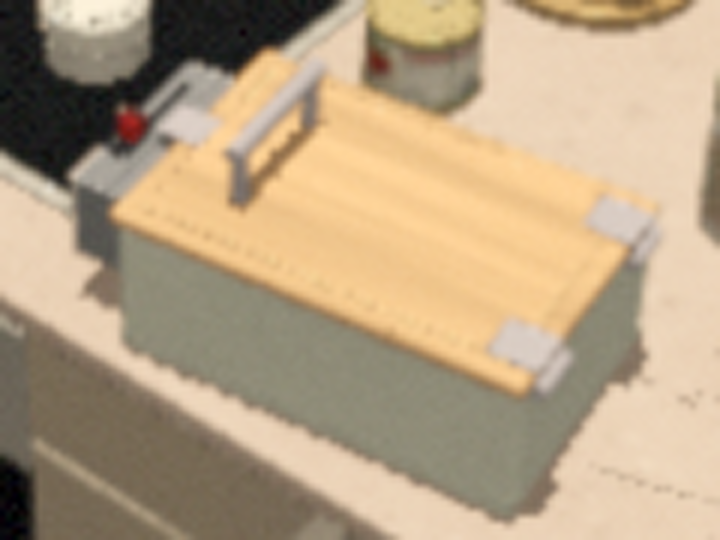

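Top crop: the lid corners are (125,127), (475,38), (575,232) and (205,345), the handle bar runs from (230,118) to (278,240), and the red piece is at (131,262). Scene crop: the lid corners are (275,48), (660,208), (525,388) and (112,212), the handle runs from (236,158) to (318,70), and the red piece is at (130,125).

```bash
cat > h.py <<'E'
from bench import robot
import cv2,numpy as np
from scipy.spatial.transform import Rotation as R
np.set_printoptions(precision=4,suppress=True)
def rot(q): return R.from_quat([q[1],q[2],q[3],q[0]]).as_matrix()
def ray(n,uv,st=None):
    c=robot.get_calibration(n)
    p=cv2.undistortPoints(np.array([[uv]],float),c["K"],np.array([c["k1"],0,0,0,0]))[0,0]
    d=np.array([p[0],-p[1],-1]);d/=np.linalg.norm(d)
    if n=="wrist":
        H=c["hand_eye"];Rt=rot(st["orientation"])
        return Rt@H[:3,3]+st["position"],Rt@H[:3,:3]@d
    return c["origin"],rot(c["attitude"])@d
def plane(n,uv,z,st=None):
    o,d=ray(n,uv,st);return o+d*(z-o[2])/d[2]
def tri(r1,r2):
    (a,d),(b,e)=r1,r2
    s=np.linalg.lstsq(np.c_[d,-e],b-a,rcond=None)[0]
    return (a+s[0]*d+b+s[1]*e)/2,np.linalg.norm(a+s[0]*d-b-s[1]*e)
E
python3 - <<'E'
from h import *
A=lambda u,v:((u+.5)/6-.5+345,(v+.5)/6-.5+180)
B=lambda u,v:((u+.5)/6-.5+305,(v+.5)/6-.5+215)
P={'farL':((125,127),(275,48),.097),'farR':((475,38),(660,208),.097),'nearR':((575,232),(525,388),.097),'nearL':((205,345),(112,212),.097),
'hN':((278,240),(236,158),.133),'hF':((230,118),(318,70),.133),'red':((131,262),(130,125),.10)}
for k,(a,b,z) in P.items(): print(k,plane("top",A(*a),z),plane("scene",B(*b),z),*tri(ray("top",A(*a)),ray("scene",B(*b))))
s=robot.read_state();print(s['time'],rot(s['orientation']))
E
```

```text
farL [ 0.5287 -0.1046  0.097 ] [ 0.5391 -0.1102  0.097 ] [ 0.5363 -0.1076  0.0933] 0.010147465993193062
farR [ 0.5594 -0.346   0.097 ] [ 0.5633 -0.3519  0.097 ] [ 0.565  -0.3492  0.0921] 0.005032121955777702
nearR [ 0.4094 -0.3689  0.097 ] [ 0.4082 -0.3713  0.097 ] [ 0.4106 -0.3699  0.0943] 0.0002009041503100108
nearL [ 0.3695 -0.1215  0.097 ] [ 0.3743 -0.1306  0.097 ] [ 0.3768 -0.1247  0.0889] 0.006928773647233923
hN [ 0.4154 -0.1733  0.133 ] [ 0.4182 -0.1795  0.133 ] [ 0.4204 -0.1757  0.1276] 0.004340916824020808
hF [ 0.5045 -0.1638  0.133 ] [ 0.5035 -0.1677  0.133 ] [ 0.507  -0.1649  0.1291] 0.0005683444461991345
red [ 0.431  -0.0879  0.1   ] [ 0.4318 -0.0935  0.1   ] [ 0.4349 -0.0894  0.0948] 0.002383894860590368
0.15 [[-0.9721  0.2346 -0.0003]
 [ 0.2346  0.9721 -0.0013]
 [-0.     -0.0014 -1.    ]]
```

```bash
python3 -m jog '[[[85,-35,-26,-5,0],[85,-75,-56,-10,0],[85,-115,-86,-15,0],[85,-155,-116,-20,0],[85,-195,-146,-20,0],[85,-235,-176,-20,0],[85,-270,-202,-20,0],[85,-300,-222,-20,0]]]' 20; python3 - <<'E'
from h import *
s=robot.read_state();M=rot(s['orientation']);print(s['time'],s['position'],M,s['joint_pos'],M.T@(np.array([.45,-.05,.26])-s['position']))
E
```

```text
time: 0.95
position: [0.3876, 0.3185, 0.2513]
orientation: [0.0, 0.119, 0.993, -0.0]
force: [0.3, -0.1, -0.6]
finger_gap: 0.0849
finger_force: 0.0
0.95 [0.3876 0.3185 0.2513] [[-0.9716  0.2367  0.0002]
 [ 0.2367  0.9716 -0.0008]
 [-0.0004 -0.0008 -1.    ]] [-0.6186  0.2967 -0.1593  1.7846  0.0539  1.0649  0.5346] [-0.1478 -0.3433 -0.0084]
```

```bash
python3 -m jog '[[[85,-18,-43,0,-0.05],[85,-37,-90,0,-0.1],[85,-56,-137,0,-0.15],[85,-75,-183,0,-0.2],[85,-94,-229,0,-0.25],[85,-113,-275,0,-0.3],[85,-132,-320,0,-0.35],[85,-150,-363,0,-0.36]]]'; python3 - <<'E'
from h import *
s=robot.read_state();im=robot.camera("wrist");cv2.imwrite("pics/w1.png",im[:,:,::-1])
np.save("w1.npy",np.r_[s['position'],s['orientation']])
M=rot(s['orientation']);print(s['time'],s['position'],M,s['joint_pos'],s['force'])
E
```

```text
time: 1.75
position: [0.4466, -0.069, 0.2514]
orientation: [0.0, -0.062, 0.998, -0.0]
force: [1.7, 0.3, -0.8]
finger_gap: 0.0852
finger_force: 0.0
1.75 [ 0.4466 -0.069   0.2514] [[-0.9923 -0.1242  0.0003]
 [-0.1242  0.9923 -0.0002]
 [-0.0003 -0.0002 -1.    ]] [ 0.0921  0.2168  0.0087  1.8982 -0.002   1.0263  1.7969] [ 1.7454  0.2745 -0.8371]
```

View pics/w1.png

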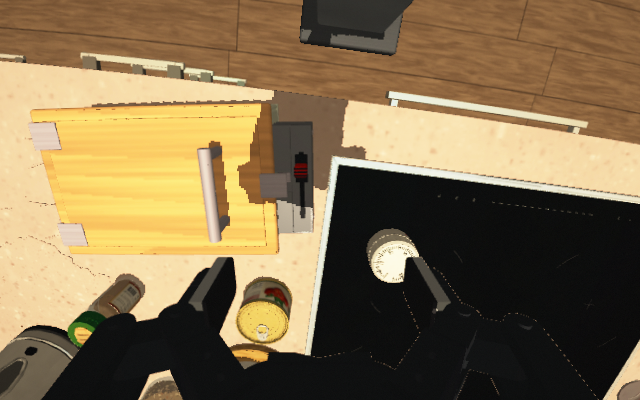

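The wrist view shows the handle bar from (204,149) to (215,241), the red piece at about (301,167), the grey tab at (275,187) and the housing across 274-313. The timer is at (392,256) and the tin at (264,310).

```bash
python3 - <<'E'
from h import *
w=np.load("w1.npy");st=dict(position=w[:3],orientation=w[3:])
im=cv2.imread("pics/w1.png");hsv=cv2.cvtColor(im,cv2.COLOR_BGR2HSV)
m=((hsv[...,1]<60)&(hsv[...,2]>110)).astype(np.uint8);z=np.zeros_like(m);z[140:250,190:232]=m[140:250,190:232]
n,l,s,c=cv2.connectedComponentsWithStats(z);k=1+s[1:,4].argmax();print(s[k],c[k])
p=np.argwhere(l==k)[:,::-1];bx=cv2.minAreaRect(p.astype(np.float32));print(bx)
q=cv2.boxPoints(bx);q=q[q[:,1].argsort()];e1=q[:2].mean(0);e2=q[2:].mean(0)
a,b=plane("wrist",e1,.133,st),plane("wrist",e2,.133,st);print(a,b,(a+b)/2,np.linalg.norm(b-a),np.arctan2(*(b-a)[1::-1]))
r=((hsv[...,1]>180)&((hsv[...,0]<8)|(hsv[...,0]>172))&(hsv[...,2]>60)).astype(np.uint8);z=np.zeros_like(r);z[140:190,280:320]=r[140:190,280:320]
y,x=np.nonzero(z);print(len(x),x.min(),x.max(),y.min(),y.max());print('red',plane("wrist",(x.mean(),y.mean()),.1,st))
for nm,uv in dict(nL=(272,103),fL=(277,252),fR=(69,252),nR=(32,113)).items(): print(nm,plane("wrist",uv,.097,st))
M=rot(st['orientation']);h=(a+b)/2
for yaw in (.12,):
  o=h-rot([np.cos(yaw/2),0,0,np.sin(yaw/2)])@[0,.07,0];print('bin',o,'thumb',o+rot([np.cos(yaw/2),0,0,np.sin(yaw/2)])@[-.016,.153,0])
print('toolshift',M.T@(h-st['position']))
E
```

```text
[ 198  148   23   95 1092] [209.0192 193.544 ]
((208.8477020263672, 195.22048950195312), (94.3575210571289, 12.506922721862793), 83.21102905273438)
[ 0.4181 -0.175   0.133 ] [ 0.5086 -0.164   0.133 ] [ 0.4633 -0.1695  0.133 ] 0.09119990789960894 0.12114225060855922
98 294 306 163 174
red [ 0.4328 -0.0898  0.1   ]
nL [ 0.3739 -0.1231  0.097 ]
fL [ 0.5318 -0.1056  0.097 ]
fR [ 0.5644 -0.3466  0.097 ]
nR [ 0.4095 -0.3638  0.097 ]
bin [ 0.4717 -0.239   0.133 ] thumb [ 0.4375 -0.089   0.133 ]
toolshift [-0.0041 -0.1017  0.1184]
```

```bash
python3 -m jog '[[[45,-1,-20,0,0],[45,-2,-45,0,0],[45,-3,-70,5,0],[45,-4,-90,15,0],[45,-4,-102,35,0],[45,-4,-102,55,0],[45,-4,-102,70,0],[45,-4,-102,80,0]]]' 40; python3 - <<'E'
from h import *
s=robot.read_state();M=rot(s['orientation']);print(s['time'],M.T@(np.array([.4633,-.1695,.114])-s['position']))
im=robot.camera("wrist");cv2.imwrite("pics/w2.png",im[:,:,::-1])
E
```

```text
time: 2.6
position: [0.4628, -0.1671, 0.17]
orientation: [-0.001, -0.061, 0.998, 0.0]
force: [0.4, -0.4, 0.5]
finger_gap: 0.0451
finger_force: 0.0
2.6 [-0.0003 -0.0025  0.056 ]
```

View pics/w2.png

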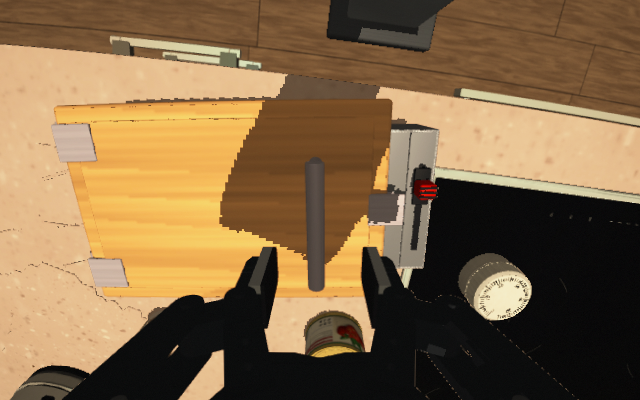

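The bar, at x≈315, sits between the fingers at 268 and 370, so the computed correction of about -2 mm fits. I'll descend and grip.

```bash
python3 -m jog '[[[45,0,-2,10,0],[45,0,-2,22,0],[45,0,-2,34,0],[45,0,-2,44,0],[45,0,-2,51,0],[45,0,-2,55,0],[45,0,-2,56,0],[45,0,-2,56,0]]]' && python3 -m jog '[[[30,0,0,0,0],[22,0,0,0,0],[16,0,0,0,0],[10,0,0,0,0],[5,0,0,0,0],[5,0,0,0,0],[5,0,0,0,0],[5,0,0,0,0]]]' 30
```

```text
time: 3.45
position: [0.4638, -0.1695, 0.1154]
orientation: [0.0, -0.062, 0.998, -0.0]
force: [-0.8, -0.2, 0.8]
finger_gap: 0.0448
finger_force: 0.0
time: 4.25
position: [0.4637, -0.1697, 0.1155]
orientation: [0.0, -0.061, 0.998, -0.0]
force: [-0.7, -1.5, 5.2]
finger_gap: 0.0109
finger_force: 29.4
```

```bash
python3 -m jog '[[[5,0,0,-0.5,0],[5,0,0,-1,0],[5,0,0,-1.5,0],[5,0,0,-2,0],[5,0,0,-2.5,0],[5,0,0,-3,0],[5,0,0,-3,0],[5,0,0,-3,0]]]' && python3 -m jog '[[[5,0,0,-0.5,0],[5,0,0,-1,0],[5,0,0,-1.5,0],[5,0,0,-2,0],[5,0,0,-2.5,0],[5,0,0,-3,0],[5,0,0,-3,0],[5,0,0,-3,0]]]'
```

```text
time: 5.05
position: [0.4638, -0.1702, 0.1182]
orientation: [0.0, -0.061, 0.998, -0.0]
force: [1.9, -6.2, -5.3]
finger_gap: 0.0109
finger_force: 29.2
time: 5.85
position: [0.4638, -0.1708, 0.1206]
orientation: [0.0, -0.061, 0.998, -0.001]
force: [4.7, -7.1, -13.1]
finger_gap: 0.0109
finger_force: 29.4
```

```bash
python3 -m jog '[[[5,0,-0.5,-0.3,0],[5,0,-1,-0.6,0],[5,0,-1,-1,0],[5,0,-1,-1.3,0],[5,0,-1,-1.6,0],[5,0,-1,-2,0],[5,0,-1,-2,0],[5,0,-1,-2,0]]]'
```

```text
time: 6.65
position: [0.4636, -0.1709, 0.1212]
orientation: [-0.001, -0.061, 0.998, -0.0]
force: [8.7, -7.3, -27.5]
finger_gap: 0.0104
finger_force: 29.2
```

Only 0.6 mm of rise for 2 mm commanded, with the force climbing to 27 N after 5.7 mm of travel, so the lid is caught. I'll ease it down and let go.

```bash
python3 -m jog '[[[5,0,0.2,1.5,0],[5,0,0.4,3,0],[5,0,0.6,4.5,0],[5,0,0.8,6,0],[5,0,1,7,0],[5,0,1,8,0],[5,0,1,8,0],[5,0,1,8,0]]]' && python3 -m jog '[[[20,0,0,0,0],[30,0,0,0,0],[45,0,0,0,0],[45,0,0,0,0],[45,0,0,-15,0],[45,0,0,-35,0],[45,0,0,-60,0],[45,0,0,-70,0]]]'; python3 - <<'E'
from h import *
s=robot.read_state();M=rot(s['orientation']);print(s['time'],s['position'],M)
im=robot.camera("wrist");cv2.imwrite("pics/w3.png",im[:,:,::-1])
hsv=cv2.cvtColor(im[:,:,::-1].copy(),cv2.COLOR_BGR2HSV)
r=((hsv[...,1]>180)&((hsv[...,0]<8)|(hsv[...,0]>172))&(hsv[...,2]>60)).astype(np.uint8)
n,l,t,c=cv2.connectedComponentsWithStats(r)
for k in range(1,n):
  if t[k,4]>30: print(t[k],c[k],plane("wrist",c[k],.098,s))
im=robot.camera("top");cv2.imwrite("pics/t3.png",im[:,:,::-1])
E
```

```text
time: 7.45
position: [0.4636, -0.1696, 0.1159]
orientation: [0.0, -0.061, 0.998, -0.0]
force: [-1.0, -4.1, 4.4]
finger_gap: 0.0111
finger_force: 32.1
time: 8.25
position: [0.4644, -0.1695, 0.1871]
orientation: [0.001, -0.062, 0.998, -0.0]
force: [-0.3, 0.8, 0.3]
finger_gap: 0.0451
finger_force: 0.0
8.25 [ 0.4644 -0.1695  0.1871] [[-0.9924 -0.123   0.0025]
 [-0.123   0.9924 -0.0006]
 [-0.0024 -0.0009 -1.    ]]
[412 173  21  16 228] [420.7368 180.0482] [ 0.434  -0.0908  0.098 ]
[339 316  25  19 115] [351.8783 322.4696] [ 0.5803 -0.1233  0.098 ]
```

```bash
python3 -m jog '[[[20,8,15,0,0],[0,20,40,0,0],[0,35,65,0,0],[0,46,85,5,0],[0,46,89,20,0],[0,46,89,35,0],[0,46,89,50,0],[0,46,89,60,0]]]' 30; python3 - <<'E'
from h import *
s=robot.read_state();M=rot(s['orientation']);print(s['time'],M.T@(np.array([.408,-.0868,.095])-s['position']))
im=robot.camera("wrist");cv2.imwrite("pics/w4.png",im[:,:,::-1])
E
```

```text
time: 9.15
position: [0.4059, -0.0864, 0.1235]
orientation: [-0.001, -0.062, 0.998, 0.0]
force: [-0.6, -0.3, 0.8]
finger_gap: -0.0001
finger_force: 0.0
9.15 [-0.0021 -0.0007  0.0285]
```

View pics/w4.png

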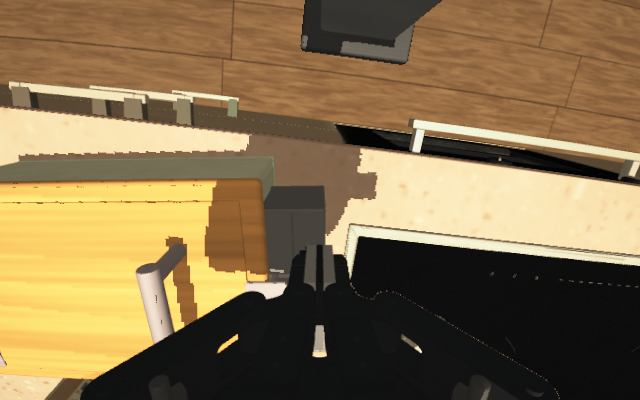

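The closed fingertips, at about (319,250), stand over the front part of the housing (265-325). The thumb piece is hidden just beyond them. Descend and push.

```bash
python3 -m jog '[[[0,0,-0.5,8,0],[0,0,-0.5,16,0],[0,0,-0.5,23,0],[0,0,-0.5,27,0],[0,0,-0.5,28,0],[0,0,-0.5,28,0],[0,0,-0.5,28,0],[0,0,-0.5,28,0]]]' && python3 -m jog '[[[0,-2,0,0,0],[0,-4,0,0,0],[0,-7,0,0,0],[0,-10,0,0,0],[0,-13,0,0,0],[0,-16,0,0,0],[0,-18,0,0,0],[0,-20,0,0,0]]]'
```

```text
time: 10.0
position: [0.4073, -0.0873, 0.0976]
orientation: [0.0, -0.062, 0.998, -0.0]
force: [-0.4, -0.3, -0.1]
finger_gap: 0.0001
finger_force: 0.0
time: 10.8
position: [0.4267, -0.0847, 0.0972]
orientation: [-0.0, -0.062, 0.998, 0.0]
force: [-1.4, -0.1, 1.1]
finger_gap: 0.0
finger_force: 1.1
```

```bash
python3 -m jog '[[[0,-2,0,0,0],[0,-4,0,0,0],[0,-6,0,0,0],[0,-8,0,0,0],[0,-10,0,0,0],[0,-12,0,0,0],[0,-14,0,0,0],[0,-14,0,0,0]]]' && python3 -m jog '[[[0,-0.5,0,0,0],[0,-1,0,0,0],[0,-1.5,0,0,0],[0,-2,0,0,0],[0,-2.5,0,0,0],[0,-3,0,0,0],[0,-3,0,0,0],[0,-3,0,0,0]]]'
```

```text
time: 11.6
position: [0.4407, -0.083, 0.0972]
orientation: [-0.0, -0.062, 0.998, 0.0]
force: [-1.5, -0.1, 1.3]
finger_gap: 0.0002
finger_force: 1.1
time: 12.4
position: [0.4411, -0.0828, 0.097]
orientation: [-0.002, -0.061, 0.998, 0.0]
force: [-10.2, -0.1, 4.8]
finger_gap: 0.0
finger_force: 4.4
```

The slide hit its end stop (the force jumped to 10 N after about 23 mm of travel). I'll back off, rise and look.

```bash
python3 -m jog '[[[0,4,0,0,0],[0,12,0,0,0],[0,20,0,0,0],[0,20,0,-15,0],[0,20,0,-40,0],[20,20,0,-65,0],[45,20,-20,-80,0],[45,0,-50,-80,0]]]'; python3 - <<'E'
from h import *
s=robot.read_state();M=rot(s['orientation']);print(s['time'],s['position'],M.T@(np.array([.4637,-.1695,.1155])-s['position']))
im=robot.camera("wrist");cv2.imwrite("pics/w5.png",im[:,:,::-1])
E
```

```text
time: 13.2
position: [0.4494, -0.1321, 0.1797]
orientation: [0.002, -0.063, 0.998, -0.0]
force: [1.8, -0.2, 0.1]
finger_gap: 0.0431
finger_force: 0.0
13.2 [ 0.4494 -0.1321  0.1797] [-0.0094 -0.0388  0.0643]
```

View pics/w5.png

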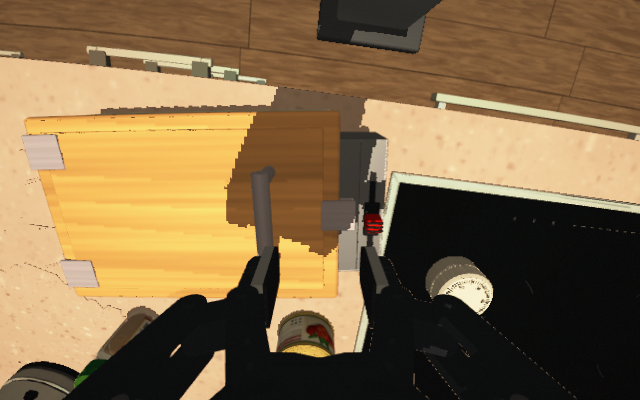

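The red piece is now at (373,224), past the middle of the tab, so the slide is fully along. Back to the handle.

```bash
python3 -m jog '[[[45,-3,-15,0,0],[45,-6,-27,0,0],[45,-9,-36,0,0],[45,-9,-36,0,0],[45,-9,-36,8,0],[45,-9,-36,15,0],[45,-9,-36,15,0],[45,-9,-36,15,0]]]'; python3 - <<'E'
from h import *
s=robot.read_state();M=rot(s['orientation']);print(s['time'],s['position'],M.T@(np.array([.4637,-.1695,.1155])-s['position']))
E
```

```text
time: 14.05
position: [0.463, -0.1664, 0.1619]
orientation: [-0.0, -0.062, 0.998, 0.0]
force: [0.4, 0.3, -0.2]
finger_gap: 0.0452
finger_force: 0.0
14.05 [ 0.463  -0.1664  0.1619] [-0.0004 -0.0031  0.0464]
```

```bash
python3 -m jog '[[[45,0,-3,10,0],[45,0,-3,22,0],[45,0,-3,34,0],[45,0,-3,42,0],[45,0,-3,46,0],[45,0,-3,46,0],[30,0,-3,46,0],[22,0,-3,46,0]]]' 35 && python3 -m jog '[[[16,0,0,0,0],[10,0,0,0,0],[5,0,0,0,0],[5,0,0,0,0],[5,0,0,0,0],[5,0,0,0,0],[5,0,0,0,0],[5,0,0,0,0]]]' && python3 -m jog '[[[5,0,-0.2,-1,0],[5,0,-0.5,-2,0],[5,0,-0.8,-3,0],[5,0,-1,-4,0],[5,0,-1.2,-5,0],[5,0,-1.5,-6,0],[5,0,-1.5,-6,0],[5,0,-1.5,-6,0]]]'
```

```text
time: 14.85
position: [0.4639, -0.17, 0.1167]
orientation: [0.0, -0.062, 0.998, -0.0]
force: [0.4, 0.2, -0.3]
finger_gap: 0.0222
finger_force: 0.0
time: 15.65
position: [0.4638, -0.1697, 0.1167]
orientation: [0.0, -0.062, 0.998, 0.0]
force: [-1.4, 1.1, 5.6]
finger_gap: 0.0108
finger_force: 34.2
time: 16.45
position: [0.4639, -0.1711, 0.1223]
orientation: [0.0, -0.062, 0.998, 0.0]
force: [2.6, 4.7, -3.2]
finger_gap: 0.0107
finger_force: 34.1
```

```bash
python3 -m jog '[[[5,0,-0.2,-1,0],[5,0,-0.5,-2,0],[5,0,-0.8,-3,0],[5,0,-1,-4,0],[5,0,-1.3,-5,0],[5,0,-1.6,-6,0],[5,0,-1.6,-6,0],[5,0,-1.6,-6,0]]]';python3 - <<'E'
import numpy as np
f=lambda t:1000*np.array([.190*np.cos(t)-.047*np.sin(t)-.19,.19*np.sin(t)+.047*np.cos(t)-.047])
for t in np.r_[.063,np.arange(.1,.83,.04),.785]: print(round(t,3),f(t).round(1),(f(t)-[-3.1,12]).round(1))
E
```

```text
time: 17.25
position: [0.4642, -0.1729, 0.1285]
orientation: [0.0, -0.062, 0.998, 0.0]
force: [1.9, 3.6, -3.2]
finger_gap: 0.0103
finger_force: 34.2
0.063 [-3.3 11.9] [-0.2 -0.1]
0.1 [-5.6 18.7] [-2.5  6.7]
0.14 [-8.4 26.1] [-5.3 14.1]
0.18 [-11.5  33.3] [-8.4 21.3]
0.22 [-14.8  40.3] [-11.7  28.3]
0.26 [-18.5  47.3] [-15.4  35.3]
0.3 [-22.4  54. ] [-19.3  42. ]
0.34 [-26.6  60.7] [-23.5  48.7]
0.38 [-31.   67.1] [-27.9  55.1]
0.42 [-35.7  73.4] [-32.6  61.4]
0.46 [-40.6  79.5] [-37.5  67.5]
0.5 [-45.8  85.3] [-42.7  73.3]
0.54 [-51.2  91. ] [-48.1  79. ]
0.58 [-56.8  96.4] [-53.7  84.4]
0.62 [-62.7 101.6] [-59.6  89.6]
0.66 [-68.7 106.6] [-65.6  94.6]
0.7 [-75.  111.3] [-71.9  99.3]
0.74 [-81.4 115.8] [-78.3 103.8]
0.78 [-88. 120.] [-84.9 108. ]
0.82 [-94.7 124. ] [-91.6 112. ]
0.785 [-88.8 120.5] [-85.7 108.5]
```

Free: it lifts 12 mm at 3 N. Raise it along the arc.

```bash
python3 -m jog '[[[5,0,-2.5,-6.7,0],[5,0,-5.3,-14,0],[5,0,-8.4,-21.3,0],[5,0,-11.7,-28.3,0],[5,0,-15.4,-35.3,0],[5,0,-19.3,-42,0],[5,0,-23.5,-48.7,0],[5,0,-23.5,-48.7,0]]]';python3 - <<'E'
from h import *
s=robot.read_state();M=rot(s['orientation']);print(M.T@(s['position']-np.array([.4638,-.1697,.1167])),s['joint_pos'])
E
```

```text
time: 18.05
position: [0.4671, -0.1953, 0.178]
orientation: [0.0, -0.062, 0.998, 0.001]
force: [2.3, 7.8, 0.3]
finger_gap: 0.0112
finger_force: 34.2
[-0.0002 -0.0257 -0.0613] [ 0.3087  0.3767  0.0561  1.8896 -0.0292  0.876   2.0738]
```

```bash
python3 -m jog '[[[5,0,-4.4,-6.4,0],[5,0,-9.1,-12.7,0],[5,0,-14,-18.8,0],[5,0,-19.2,-24.6,0],[5,0,-24.6,-30.3,0],[5,0,-30.2,-35.7,0],[5,0,-36.1,-40.9,0],[5,0,-36.1,-40.9,0]]]' && python3 -m jog '[[[5,0,-3,-2.5,0],[5,0,-6,-5,0],[5,0,-12.3,-9.7,0],[5,0,-18.7,-14.2,0],[5,0,-25.3,-18.4,0],[5,0,-26.5,-19,0],[5,0,-26.5,-19,0],[5,0,-26.5,-19,0]]]';python3 - <<'E'
from h import *
s=robot.read_state();M=rot(s['orientation']);d=M.T@(s['position']-np.array([.4638,-.1697,.1167]));print(d,np.degrees(np.arctan2(.047-d[2],.19+d[1])-np.arctan2(47,190)))
im=robot.camera("scene");cv2.imwrite("pics/s6.png",cv2.resize(im[170:310,260:460,::-1],None,fx=4,fy=4))
E
```

```text
time: 18.85
position: [0.4718, -0.2296, 0.2195]
orientation: [0.001, -0.062, 0.998, 0.002]
force: [0.1, 12.8, 9.2]
finger_gap: 0.0105
finger_force: 34.6
time: 19.65
position: [0.4753, -0.2557, 0.2391]
orientation: [0.001, -0.062, 0.998, 0.001]
force: [-1.3, 13.1, 14.8]
finger_gap: 0.0106
finger_force: 36.0
[-0.001  -0.0864 -0.1226] 44.684135794511604
```

View pics/s6.png

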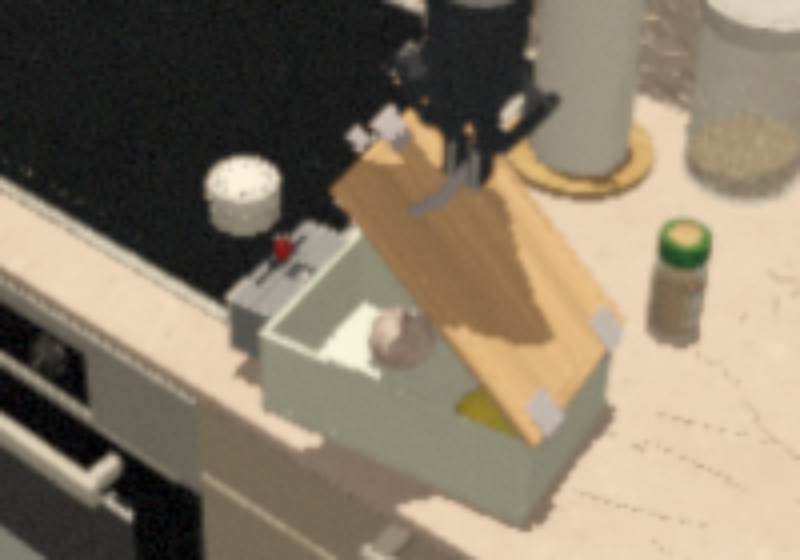

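```bash
python3 -m jog '[[[5,0,0.2,-0.3,0],[5,0,0.4,-0.6,0],[5,0,0.6,-0.9,0],[5,0,0.8,-1.2,0],[5,0,1,-1.5,0],[5,0,1,-1.5,0],[5,0,1,-1.5,0],[5,0,1,-1.5,0]]]'
```

```text
time: 20.5
position: [0.4753, -0.2562, 0.2395]
orientation: [0.001, -0.062, 0.998, 0.001]
force: [2.1, 7.8, 4.9]
finger_gap: 0.0104
finger_force: 34.9
```

The lid is at about 45° in a firm grip with low residual force, and the nearby things are undisturbed.

```bash
python3 -c "
from bench import robot
print(robot.hand_in())"
```

```text
the job is handed in; nothing more can be done
None
```

The gentle tug showed the lid was caught, so I pushed the red slide fully along and a second tug lifted freely; I then raised the lid to about 45° and handed the job in still holding it, with the things around it undisturbed as far as the last picture shows.

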